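Tip the flush blue cover out of its tray pocket and lay it on the inspection rest

ROBOT

A 6-joint arm with a two-finger parallel gripper is mounted at the origin on the work surface. World frame = base frame: x ahead of the robot, y to its left, z up, the work surface at z = 0. Lengths are in mm, angles in rad, forces in N, time in s.
With the tool pointing down it reaches from about 425 to 1125 mm from the base axis. Payload 14.9 kg.
Tool frame: the origin (TCP) lies at the very end of the fingers, on their centre line; the grasp point (between the pads) lies 19 mm behind it; z points along the fingers, y is the line along which they close (so a half turn about z gives the same grasp; the last joint's range is limited). The gripper opens to 91 mm and grips with 3 to 60 N. Pads are 32 mm wide; open, the fingers measure 118 mm over their backs; the gripper's body (76 mm by 178 mm) begins 60 mm behind the grasp point.
Start: joints at [-1.344, 0.379, 1.734, -0, 1.028, -0.033], TCP at [179.816, -676.524, 213.932] pointing down, gripper open.
Joint ranges: [-2.77, 2.77], [-0.74, 2.19], [0, 2.66], [-1.06, 4.2], [0.31, 2.87], [-3.08, 3.08]. Speed limits (rad/s): [1.89, 1.89, 2.39, 3.14, 3.14, 3.14].

INTERFACE

Orientations are given as a rotation vector (axis times angle).
In Python, from station import bot gives the robot as it stands.
- The arm moves only by the tool jog_arm, called after "Request:" as name(argument=value, ...) on one line, values as JSON. Schema: {"type":"object","properties":{"moves":{"type":"object","properties":{"sx":{"type":"array","items":{"type":"number"},"minItems":1,"maxItems":5},"sy":{"type":"array","items":{"type":"number"},"minItems":1,"maxItems":5},"sz":{"type":"array","items":{"type":"number"},"minItems":1,"maxItems":5},"rx":{"type":"array","items":{"type":"number"},"minItems":1,"maxItems":5},"ry":{"type":"array","items":{"type":"number"},"minItems":1,"maxItems":5},"rz":{"type":"array","items":{"type":"number"},"minItems":1,"maxItems":5}},"additionalProperties":false,"required":["sx","sy","sz","rx","ry","rz"]},"finger_gap":{"type":"number"},"only":{"type":"string"},"quiet":{"type":"boolean"},"lines":{"type":"string"}},"required":["moves"],"additionalProperties":false}. moves is an object with one list for each field, all of the same length, 1 to 5, a row being the entries at one place: sx, sy, sz (the shift in mm), rx, ry, rz (a rotation vector in rad); each row shifts and turns the commanded pose from where the row before left it, along the tool's axes as they then stand; what a row does not reach is not made up. A row lasts 1/8 s, in which the tool goes at most 62.5 mm and 0.188 rad, less where a joint would pass 70% of its speed; a pose out of reach is approached as far as the arm can. finger_gap is the finger opening in mm, set as the call begins (left out keeps the last). The fingers move at their own pace and stop on an object; the grip force is fixed at half the most. Time passes only in rows, so rows that do not move let the fingers close. The tool returns the time, the measured TCP pose, the force, the opening and the grip force at its end. only (a regular expression) keeps the lines of the reply that match it, lines (a string "A,B") keeps lines A to B, and quiet returns only ok. Input that does not fit is refused with a message, and nothing moves.
- bot.observe(): the state, without advancing time (a new reading comes with each control period).
- bot.read_camera(name): name is "scene" or "top" or "wrist"; returns the picture (480x640x3 uint8, red, green, blue); there is no depth.
- bot.camera_info(name): a dict with "fov_y" (degrees; the focal length in pixels is half the picture's height over the tangent of half this angle, whatever the lens; pixels are square), "cx", "cy" (the principal point, pixels), "world_to_cam" (4x4, takes a point from world to camera coordinates); the wrist camera has in their place "T_tool_cam" (4x4, takes a point from camera to tool coordinates, whose origin is the TCP and whose axes are the flange's). Camera axes: x right, y down, z forward; pixel columns grow to the right and rows downward; lengths in mm; the calibration is good to about 2 mm. A picture is of the moment at which its call begins: read the wrist's pose just before it. camera_info takes no time and is no camera call.
- bot.close_job(): hands the job in; it is judged then, once.
The state is a dict: "clock": time; "q": joint angles; "joint_velocities": joint speeds; "effort": joint torques, N m; "tool_pos": TCP position; "orientation": TCP orientation; "ft_force": force on the tool from outside, world axes, zero at the start; "wrist_torque": the same for the moment, N m; "gripper_width": finger opening in mm; "finger_force": force on a finger pad.
Only numpy, scipy, OpenCV 4.12 (cv2) and the standard library are available. Lean on these libraries where they do the work, as an engineer would, in place of code of your own. Each camera call takes 0.05 s, during which the arm holds its last target. There are 200 camera calls.

TASK

The blue metal cover sits flush in its pocket in the red tray, so there is nothing to grip. Press down on its very end at the finger notch, where the pocket is hollow underneath, until it tips up and stays leaning in the pocket by itself with the gripper off it; then take it by the raised end and lay it gently on the black inspection rest: flat, face up, lengthwise along the bar and centred on it. Leave the silver cover lying in its pocket and do not disturb the bottle or the tape roll.

Things in the scene. Friction and masses are not known exactly. Their poses are not given: they have to be found in the camera images.
- tray: Red tray, fixed, 136 x 176 x 41 mm (x, y, z), origin at the centre of its underside. Two open pockets centred at y = +43 and -43 mm, 58 mm wide (y), from x = -46.5 to +47.5 mm. In each a ledge 29 mm up carries the cover as far as x = +3.5 mm; beyond that the pocket is hollow, floor at 5 mm. A finger notch 44 mm wide, bottom at 17 mm, cuts the +x wall at each hollow.
- notch_left (a point): Centre of the bottom of the finger notch at tray x = +58, y = +43 mm, 24 mm below the tray's top. A cover pressed down near its notch end rocks over the ledge's edge; past about 0.5 rad it stays tipped by itself, at about 0.57 rad, notch end down in the hollow, the other end standing 14 mm (underside) to 24 mm (face) above the tray's top.
- notch_right (a point): The same point of the other finger notch, at tray x = +58, y = -43 mm; its pocket works the same way. Pressed too far from the notch end (under about 15 mm beyond the ledge's edge) a cover only jams.
- blue_cover: The cover to move: blue aluminium plate 90 (x) x 54 (y) x 12 mm (z), about 0.12 kg, a round lens and four screw heads on its face. Origin at the centre of its underside, z out of its face. It starts in either pocket, flush with the tray's top, its +x end over the hollow and at the notch, with 1.5 to 2.5 mm play all round.
- silver_cover: A like cover of bare aluminium, same size and frame, in the other pocket: it stays there, lying flat.
- rest: Inspection rest, fixed: a black bar 100 mm long (x) and 30 mm wide (y), rubber-topped, top 40 mm above the table, on a steel foot 120 x 80 x 6 mm. Origin at the centre of the foot's underside. The bar is narrower than the cover, so fingers on the cover's long sides pass down either side of it.
- rest_top (a point): Centre of the rest bar's top face, x along the bar, z up. The centre of the cover's underside belongs here, the cover's length along the bar, either way round.
- bottle: White bottle with a red cap, 48 mm across, 100 mm tall, 0.15 kg, standing loose; origin at the centre of its underside. Bystander.
- tape: Amber tape roll lying flat, 54 mm across, 18 mm high, loose; origin at the centre of its underside. Bystander.

How it is judged (in metres and radians):
On the way:
1. the blue cover leans tipped up in its pocket by itself, more than 0.4 rad from flat, with the gripper off it (angle between blue_cover's own z axis and vertical above 0.4 rad and distance of blue_cover from where it was at the start of the episode below 0.025 m and contact force between each of the arm, the fingers and blue_cover below 0.1 N), for 0.3 s.
At the end, for the whole second after the job is handed in: Blue cover at rest on the bar's top, face up, flat within 0.08 rad, centred within 20 mm along and 10 mm across, lengthwise within 0.2 rad; silver cover flat in its pocket within 6 mm; bottle and tape within 20 mm of their starts (angle between blue_cover's own z axis and vertical below 0.08 rad and z of blue_cover in the frame of rest_top between -0.003 and 0.004 m and x of blue_cover in the frame of rest_top between -0.02 and 0.02 m and y of blue_cover in the frame of rest_top between -0.01 and 0.01 m and angle between the x axis of blue_cover and the x axis of rest_top, either way round below 0.2 rad and linear speed of blue_cover below 0.01 m/s and angle between silver_cover's own z axis and vertical below 0.05 rad and distance of silver_cover from where it was at the start of the episode below 0.006 m and distance of each of bottle, tape from where it was at the start of the episode below 0.02 m); the robot touches nothing.
It fails at once if the silver cover is tipped or taken out of its pocket (angle between silver_cover's own z axis and vertical above 0.2 rad or distance of silver_cover from where it was at the start of the episode above 0.015 m).
It fails at once if the bottle or the tape roll is pushed more than 20 mm (distance of any of bottle, tape from where it was at the start of the episode above 0.02 m).
It fails at once if the blue cover is dropped or slammed onto the rest (over 60 N) (contact force between blue_cover and rest above 60 N).
It also fails if it takes over 51 s, if anything falls off the work surface, if the arm or the gripper's body presses on something with over 40 N, if the wrist force passes 120 N, or if a joint passes its speed limit or range.

## Working session

There is one attempt and no reset: what is moved stays moved. The work goes in short steps, Python scripts to look and compute and a tool call to move; the robot and the scene stay as the last step left them, time stands still between calls to the robot, and variables do not carry over. Pictures are saved under pics/ and viewed, at most 10 in all, crops included, and the job is handed in when it is done.

```bash
ls; mkdir -p pics; python3 - <<'E'
from station import bot
import cv2,numpy as np
print(bot.observe())
for n in ["scene","top","wrist"]:
    print(n,bot.camera_info(n))
for n in ["scene","top"]:
    cv2.imwrite(f"pics/{n}0.png",bot.read_camera(n)[:,:,::-1])
E
```

```text
pics
station.py
{'clock': 0.0, 'q': array([-1.34431255e+00,  3.79415933e-01,  1.73477567e+00,  1.42344762e-05,
        1.02855161e+00, -3.32781477e-02]), 'joint_velocities': array([-5.13801313e-04, -7.01701276e-04, -2.84977913e-05, -9.42019568e-05,
       -1.18728641e-03,  1.55618732e-03]), 'effort': array([ 2.78833804e-04, -7.63723326e+01, -4.34367192e+01,  6.50302344e-02,
        4.22706362e-02, -8.26238602e-05]), 'tool_pos': array([ 179.71580425, -676.11336543,  213.28564965]), 'orientation': array([-3.11399680e+00, -4.06726938e-01,  1.55204936e-04]), 'ft_force': array([-0.11582126,  0.99703071, -0.69481042]), 'wrist_torque': array([-0.02310485, -0.04132962, -0.0678336 ]), 'finger_force': 0.0, 'gripper_width': 91.13526543951532}
scene {'fov_y': 52.64908576337515, 'cx': 326.6107291389476, 'cy': 237.9183786423056, 'world_to_cam': array([[ 5.48729083e-01,  8.35959808e-01, -8.22150685e-03,
        -3.28961390e+02],
       [ 5.31077545e-01, -3.56163844e-01, -7.68832854e-01,
        -2.73077878e+02],
       [-6.45641569e-01,  4.17514689e-01, -6.39396942e-01,
         1.25879801e+
[... 275 characters left out ...]

       [-9.97548922e-01, -1.01691921e-02, -6.92295940e-02,
         5.87899101e+02],
       [ 6.90906518e-02,  1.34323417e-02, -9.97519952e-01,
         7.95709892e+02],
       [ 0.00000000e+00,  0.00000000e+00,  0.00000000e+00,
         1.00000000e+00]])}
wrist {'fov_y': 61.021370453900246, 'cx': 330.1325691496761, 'cy': 236.24125128631846, 'T_tool_cam': array([[-4.07594709e-04, -9.68824617e-01, -2.47747239e-01,
         7.05362795e+01],
       [ 9.99999805e-01, -5.12355747e-04,  3.58382323e-04,
         1.63392813e+00],
       [-4.74144339e-04, -2.47747045e-01,  9.68824637e-01,
        -1.71191167e+02],
       [ 0.00000000e+00,  0.00000000e+00,  0.00000000e+00,
         1.00000000e+00]])}
```

View pics/scene0.png

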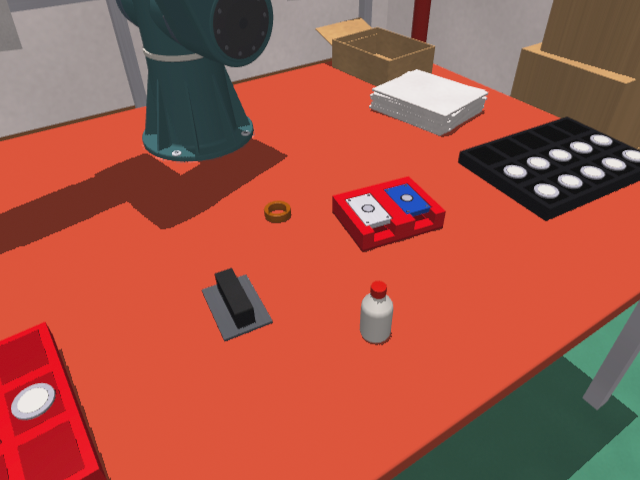

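View pics/top0.png

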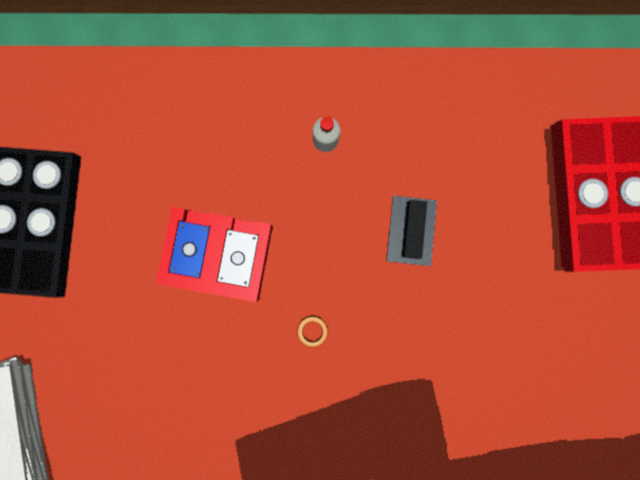

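Scene: blue cover is in the left pocket (top ~(190,249)), silver right (237,258), notches towards world +x; rest bar ~(414,229), tape (313,332), bottle (326,130). Rough positions next.

```bash
cat > h.py <<'E'
import numpy as np, cv2
from station import bot
from scipy.spatial.transform import Rotation as R
def cam(name,obs=None):
    c=bot.camera_info(name); f=240/np.tan(np.radians(c["fov_y"]/2))
    K=np.array([[f,0,c["cx"]],[0,f,c["cy"]],[0,0,1.]])
    if name=="wrist":
        T=np.eye(4); T[:3,:3]=R.from_rotvec(obs["orientation"]).as_matrix(); T[:3,3]=obs["tool_pos"]
        return K,np.linalg.inv(T@np.array(c["T_tool_cam"]))
    return K,np.array(c["world_to_cam"])
def proj(C,p):
    K,W=C; q=K@(W[:3,:3]@np.asarray(p,float)+W[:3,3]); return q[:2]/q[2]
def ray(C,uv):
    K,W=C; d=W[:3,:3].T@np.linalg.solve(K,[uv[0],uv[1],1]); return -W[:3,:3].T@W[:3,3],d/np.linalg.norm(d)
def onz(C,uv,z):
    o,d=ray(C,uv); return o+d*(z-o[2])/d[2]
def tri(L):
    A=np.zeros((3,3));b=np.zeros(3)
    for C,uv in L:
        o,d=ray(C,uv);M=np.eye(3)-np.outer(d,d);A+=M;b+=M@o
    p=np.linalg.solve(A,b)
    return p,[np.linalg.norm(proj(C,p)-uv) for C,uv in L]
E
python3 - <<'E'
from h import *
T=cam("top");S=cam("scene")
np.set_printoptions(precision=1,suppress=True)
print("blue",tri([(T,(189.5,249)),(S,(407,198))]))
print("silv",tri([(T,(237.5,258)),(S,(368.5,208.5))]))
for n,uv,z in [("traycorners",(172,208.5),41),("",(271,221),41),("",(257.5,301),41),("",(158.5,284),41),("bar",(408,200.5),40),("",(426.5,202),40),("",(421,259),40),("",(402.5,257),40),("bottle",(326,124),100),("tape",(313,332),18)]:
    print(n,onz(T,uv,z))
a=cv2.resize(bot.read_camera("top")[180:310,150:280],None,fx=3,fy=3,interpolation=cv2.INTER_CUBIC)
b=cv2.resize(bot.read_camera("top")[180:280,370:450],None,fx=3,fy=3,interpolation=cv2.INTER_CUBIC)
E
```

```text
blue (array([565.8, 211.8,  39.8]), [np.float64(0.13824840728163318), np.float64(0.12105943522610002)])
silv (array([551.1, 128.2,  39.5]), [np.float64(0.09685524156057095), np.float64(0.0871243333970875)])
traycorners [635.9 243.9  41. ]
 [615.7  71.   41. ]
 [477.7  91.8  41. ]
 [504.8 263.1  41. ]
bar [ 653.8 -166.2   40. ]
 [ 651.5 -198.2   40. ]
 [ 552.7 -188.1   40. ]
 [ 555.8 -156.4   40. ]
bottle [768.8 -21.5 100. ]
tape [423.4  -3.8  18. ]
```

Request:
jog_arm(moves={"sx": [50, 50, 50, 50, 50], "sy": [-36, -36, -36, -36, -36], "sz": [0, 0, 0, 0, 0], "rx": [0, 0, 0, 0, 0], "ry": [0, 0, 0, 0, 0], "rz": [0, 0, 0, 0, 0]}, finger_gap=0)

```text
clock: 0.82
tool_pos: [376.1, -436.7, 214.0]
orientation: [3.115, 0.407, 0.0]
ft_force: [1.3, -1.6, 0.0]
gripper_width: 44.0
finger_force: 0.0
```

Request:
jog_arm(moves={"sx": [45, 45, 45, 45, 45], "sy": [-43, -43, -43, -43, -43], "sz": [0, 0, 0, 0, 0], "rx": [0, 0, 0, 0, 0], "ry": [0, 0, 0, 0, 0], "rz": [0, 0, 0, 0, 0]})

```text
clock: 1.45
tool_pos: [538.2, -170.9, 214.1]
orientation: [3.115, 0.407, 0.0]
ft_force: [0.5, -0.4, -0.2]
gripper_width: 0.1
finger_force: 0.0
```

```bash
cat > snap.py <<'E'
import sys,pickle
from h import *
o=bot.observe(); im=bot.read_camera("wrist"); C=cam("wrist",o)
pickle.dump((C,im),open(sys.argv[1]+".pkl","wb")); cv2.imwrite(f"pics/{sys.argv[1]}.png",im[:,:,::-1])
print(o["clock"],o["q"].round(3),o["tool_pos"].round(1))
E
python3 snap.py r1
```

```text
1.45 [-0.349  0.167  2.01   0.     0.964  0.962] [ 538.2 -170.9  214.1]
```

Request:
jog_arm(moves={"sx": [25, 25], "sy": [-49, -49], "sz": [0, 0], "rx": [0, 0], "ry": [0, 0], "rz": [0, 0]})

```text
clock: 1.75
tool_pos: [560.7, -63.7, 213.9]
orientation: [3.115, 0.406, 0.0]
ft_force: [-0.0, 0.1, -0.2]
gripper_width: 0.2
finger_force: 0.0
```

```bash
python3 snap.py r2
```

```text
1.75 [-0.154  0.167  2.011 -0.     0.964  1.157] [560.7 -63.7 213.9]
```

Request:
jog_arm(moves={"sx": [25, 28, 34, 44, 44], "sy": [-49, -46, -37, -32, -32], "sz": [0, 0, 0, 0, 0], "rx": [0, 0, 0, 0, 0], "ry": [0, 0, 0, 0, 0], "rz": [0.144, 0.145, 0.145, 0, 0]})

```text
clock: 2.42
tool_pos: [728.7, 122.3, 213.8]
orientation: [3.13, -0.272, -0.0]
ft_force: [-0.4, -0.3, 1.2]
gripper_width: 0.2
finger_force: 0.0
```

```bash
python3 snap.py t1
```

```text
2.425 [ 0.135  0.439  1.649 -0.     1.054  1.879] [728.7 122.3 213.8]
```

Request:
jog_arm(moves={"sx": [-43, -43, -42, 0], "sy": [-20, -20, -20, 0], "sz": [0, 0, 0, 0], "rx": [0, 0, 0, 0], "ry": [0, 0, 0, 0], "rz": [0, 0, 0, 0]})

```text
clock: 2.98
tool_pos: [609.7, 203.7, 213.8]
orientation: [3.13, -0.27, -0.001]
ft_force: [0.5, -0.5, -0.0]
gripper_width: 0.5
finger_force: 0.0
```

```bash
python3 snap.py t2; python3 - <<'E'
import pickle,cv2,numpy as np
ims=[cv2.resize(pickle.load(open(f"{n}.pkl","rb"))[1],(400,300),interpolation=cv2.INTER_AREA) for n in ("r1","r2","t1","t2")]
cv2.imwrite("pics/m1.png",np.vstack([np.hstack(ims[:2]),np.hstack(ims[2:])])[:,:,::-1])
E
```

```text
2.975 [0.286 0.291 1.854 0.    0.997 2.029] [609.7 203.7 213.8]
```

View pics/m1.png

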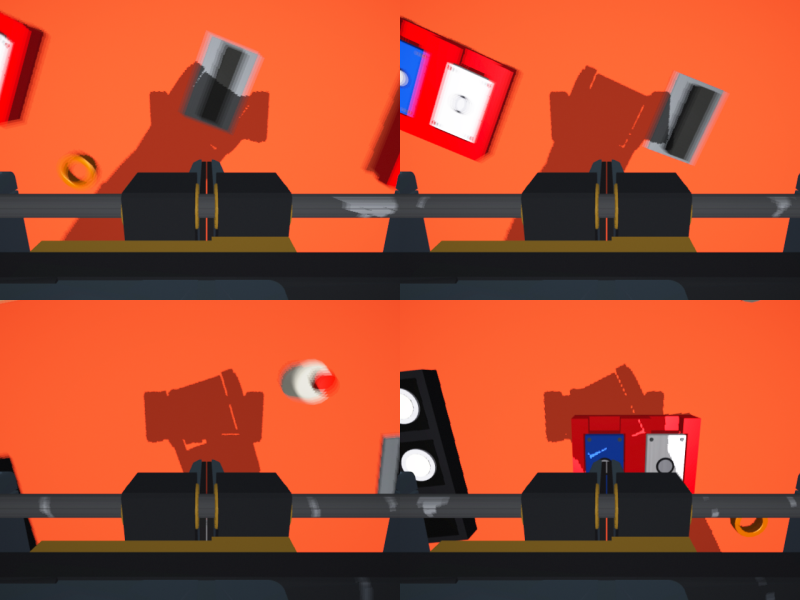

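The r1/r2 views show the rest (blurred); t2 shows the tray sharp, notch wall around (600-700, 415-430 in mosaic). Enlarging t2 and scene crops.

```bash
python3 - <<'E'
import pickle
from h import *
im=pickle.load(open("t2.pkl","rb"))[1]
a=cv2.resize(im[180:280,265:485],(792,360),interpolation=cv2.INTER_CUBIC)
s=cv2.imread("pics/top0.png")[:,:,::-1]
b=cv2.resize(s[200:310,150:280],None,fx=2.18,fy=2.18,interpolation=cv2.INTER_CUBIC)
c=cv2.resize(s[185:275,380:445],None,fx=2.66,fy=2.66,interpolation=cv2.INTER_CUBIC)
M=np.zeros((600,792,3),np.uint8);M[:360]=a;M[360:360+b.shape[0],:b.shape[1]]=b[:240];M[360:360+c.shape[0],300:300+c.shape[1]]=c[:240]
cv2.imwrite("pics/m2.png",M[:,:,::-1])
E
```

```text
(no output)
```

View pics/m2.png

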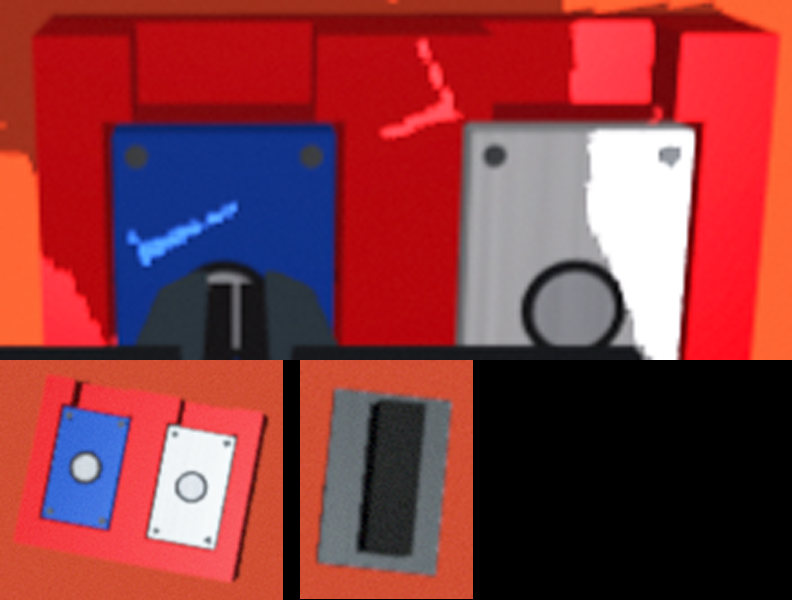

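Blue's notch-end corners in the crop: (112,127),(334,125); top crop (63,406),(131,417),(109,530),(40,519); bar top corners (373,400),(426,404),(411,556),(358,551).

```bash
python3 - <<'E'
import pickle
from h import *
np.set_printoptions(precision=1,suppress=True)
T=cam("top");S=cam("scene");W=pickle.load(open("t2.pkl","rb"))[0]
w=lambda x,y:(x/3.6+265,y/3.6+180); t=lambda x,y:(x/2.18+150,(y-360)/2.18+200); r=lambda x,y:((x-300)/2.66+380,(y-360)/2.66+185)
for a,b in [((112,127),(63,406)),((334,125),(131,417)),((466,124),(169,425)),((695,124),(237,436))]:
    print("tri",*tri([(W,w(*a)),(T,t(*b))]),"wrist@41",onz(W,w(*a),41),"top@41",onz(T,t(*b),41))
for b in [(109,530),(40,519),(85,467)]: print("top@41",onz(T,t(*b),41))
P=[onz(T,r(*b),40) for b in [(373,400),(426,404),(411,556),(358,551)]]; print(np.array(P),np.mean(P,0))
for uv in [(215,273),(234,269),(254.5,319),(234,327)]: print("scene bar",onz(S,uv,40))
im=cv2.resize(bot.read_camera("scene")[255:345,195:280],None,fx=6,fy=6,interpolation=cv2.INTER_CUBIC)
cv2.imwrite("pics/m3.png",im[:,:,::-1])
E
```

```text
tri [614.8 232.2  35.6] [np.float64(0.6992287910455418), np.float64(0.3580707433533753)] wrist@41 [616.1 231.1  41. ] top@41 [614.  231.2  41. ]
tri [606.2 178.3  34.1] [np.float64(0.23218605578491278), np.float64(0.11726854219170099)] wrist@41 [607.5 178.7  41. ] top@41 [605.7 176.6  41. ]
tri [600.5 147.1  34.3] [np.float64(0.5255808610876428), np.float64(0.2630356174494191)] wrist@41 [602.3 147.6  41. ] top@41 [599.6 146.2  41. ]
tri [591.7  92.4  36.3] [np.float64(0.02652398034199578), np.float64(0.013030581555114726)] wrist@41 [592.9  93.7  41. ] top@41 [591.4  91.9  41. ]
top@41 [515.9 191.7  41. ]
top@41 [523.9 246.7  41. ]
top@41 [565.5 212.2  41. ]
[[ 654.6 -165.2   40. ]
 [ 652.3 -199.7   40. ]
 [ 553.2 -189.3   40. ]
 [ 556.1 -155.2   40. ]] [ 604.1 -177.4   40. ]
scene bar [ 553.9 -189.    40. ]
scene bar [ 562.5 -158.9   40. ]
scene bar [ 678.4 -179.5   40. ]
scene bar [ 675.5 -211.4   40. ]
```

View pics/m3.png

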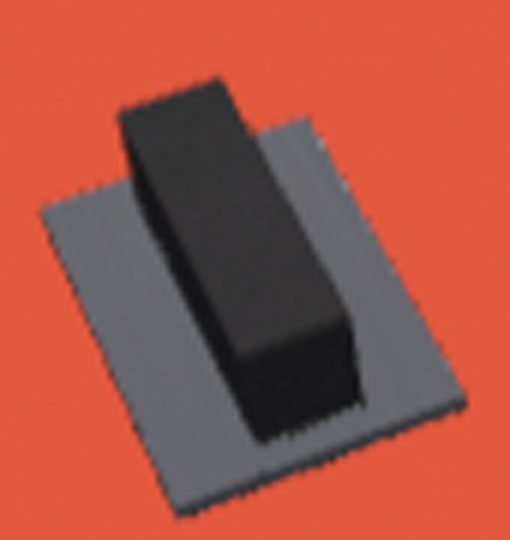

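```bash
python3 - <<'E'
from h import *
np.set_printoptions(precision=1,suppress=True)
T=cam("top");S=cam("scene")
t=[(407.4,200),(427.4,201.5),(421.7,258.7),(401.8,256.8)]
s=[(253.7,308),(235,315),(215,273.7),(231.7,268)]
# top order: far-left, far-right, near-right, near-left ; match in scene
P=[]
for a in t:
    best=min((sum(tri([(T,a),(S,b)])[1]),b) for b in s)[1]
    p,e=tri([(T,a),(S,best)]);P.append(p);print(best,p,np.array(e),onz(S,best,40))
P=np.array(P);print(P.mean(0)); d=P[0]+P[1]-P[2]-P[3];print(np.arctan2(d[1],d[0]))
E
```

```text
(253.7, 308) [ 654.8 -167.7   35. ] [0.9 1.1] [ 658.2 -170.6   40. ]
(235, 315) [ 652.9 -200.    37.6] [0.2 0.2] [ 655.2 -200.3   40. ]
(215, 273.7) [ 553.4 -189.4   38.3] [0.2 0.2] [ 555.4 -189.6   40. ]
(235, 315) [ 560.4 -173.6  -66.9] [1.1 1.2] [ 655.2 -200.3   40. ]
[ 605.4 -182.7   11. ]
-0.02405934789356668
```

Request:
jog_arm(moves={"sx": [4, 0, 0, 0, 0], "sy": [-0.6, 0, 0, 0, 0], "sz": [50, 50, 50, 12, 6], "rx": [0, 0, 0, 0, 0], "ry": [0, 0, 0, 0, 0], "rz": [0, 0, 0, 0, 0]})

```text
clock: 3.7
tool_pos: [616.8, 202.2, 46.3]
orientation: [-3.129, 0.274, -0.001]
ft_force: [0.4, 1.0, 0.1]
gripper_width: 0.3
finger_force: 0.0
```

Request:
jog_arm(moves={"sx": [-2, 0, 0, 0], "sy": [0, 0, 0, 0], "sz": [3, 2, 2, 2], "rx": [0, 0, 0, 0], "ry": [0, 0, 0, 0], "rz": [0, 0, 0, 0]})

```text
clock: 4.2
tool_pos: [614.1, 202.9, 37.3]
orientation: [-3.129, 0.273, -0.001]
ft_force: [0.7, 0.2, 0.8]
gripper_width: 0.5
finger_force: 0.1
```

Request:
jog_arm(moves={"sx": [0, 0], "sy": [0, 0], "sz": [3, 3], "rx": [0, 0], "ry": [0, 0], "rz": [0, 0]})

```text
clock: 4.45
tool_pos: [613.8, 202.8, 30.7]
orientation: [3.13, -0.273, -0.0]
ft_force: [0.5, 0.1, -0.7]
gripper_width: 0.4
finger_force: 0.0
```

Request:
jog_arm(moves={"sx": [0, 0, 0, 0], "sy": [0, 0, 0, 0], "sz": [2, 2, 2, 1], "rx": [0, 0, 0, 0], "ry": [0, 0, 0, 0], "rz": [0, 0, 0, 0]})

```text
clock: 4.95
tool_pos: [613.8, 202.8, 23.8]
orientation: [3.13, -0.273, -0.0]
ft_force: [-0.3, -0.3, -0.1]
gripper_width: 0.6
finger_force: 0.1
```

Request:
jog_arm(moves={"sx": [0, 0, 0], "sy": [0, 0, 0], "sz": [1, 1, 0], "rx": [0, 0, 0], "ry": [0, 0, 0], "rz": [0, 0, 0]})

```text
clock: 5.32
tool_pos: [614.4, 202.9, 22.5]
orientation: [-3.129, 0.273, -0.001]
ft_force: [-0.4, -0.7, 6.7]
gripper_width: 0.3
finger_force: 2.6
```

```bash
python3 - <<'E'
from h import *
im=bot.read_camera("scene")[170:260,325:455]
cv2.imwrite("pics/m4.png",cv2.resize(im,None,fx=6,fy=6,interpolation=cv2.INTER_CUBIC)[:,:,::-1])
E
```

```text
(no output)
```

View pics/m4.png

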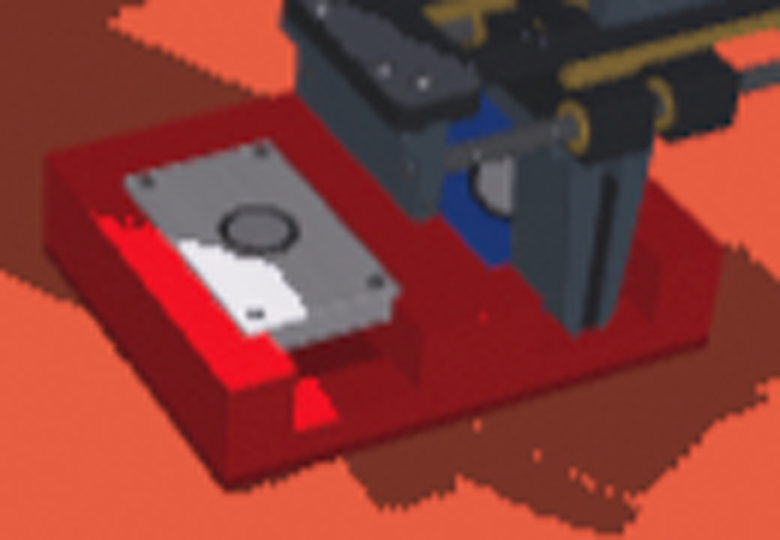

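Request:
jog_arm(moves={"sx": [0, 0, 0, 0], "sy": [0, 0, 0, 0], "sz": [-3, -30, -50, -40], "rx": [0, 0, 0, 0], "ry": [0, 0, 0, 0], "rz": [0, 0, 0, 0]})

```text
clock: 5.88
tool_pos: [613.9, 202.8, 146.7]
orientation: [-3.13, 0.273, -0.001]
ft_force: [0.6, -0.1, -0.3]
gripper_width: 0.5
finger_force: 0.0
```

Request:
jog_arm(moves={"sx": [-42, -42, 0, 0], "sy": [0, 0, 0, 0], "sz": [0, 0, 0, 0], "rx": [0, 0, 0, 0], "ry": [0, 0, 0, 0], "rz": [0, 0, 0, 0]}, finger_gap=80)

```text
clock: 6.38
tool_pos: [531.6, 217.5, 145.3]
orientation: [-3.129, 0.273, -0.001]
ft_force: [-0.8, 0.1, -0.5]
gripper_width: 37.6
finger_force: 0.0
```

```bash
python3 snap.py t3; python3 - <<'E'
import pickle
from h import *
im=pickle.load(open("t3.pkl","rb"))[1]
a=cv2.resize(im[:330],(520,268),interpolation=cv2.INTER_AREA)
s=bot.read_camera("scene")[160:260,325:455]
b=cv2.resize(s,None,fx=3,fy=3,interpolation=cv2.INTER_CUBIC)
t=bot.read_camera("top")[180:310,150:280]
c=cv2.resize(t,None,fx=2.3,fy=2.3,interpolation=cv2.INTER_CUBIC)
M=np.zeros((572,800,3),np.uint8);M[:268,:520]=a;M[270:570,:390]=b;M[270:569,400:699]=c
cv2.imwrite("pics/m5.png",M[:,:,::-1])
E
```

```text
6.375 [ 0.348  0.278  2.023 -0.     0.84   2.093] [531.6 217.5 145.3]
```

View pics/m5.png

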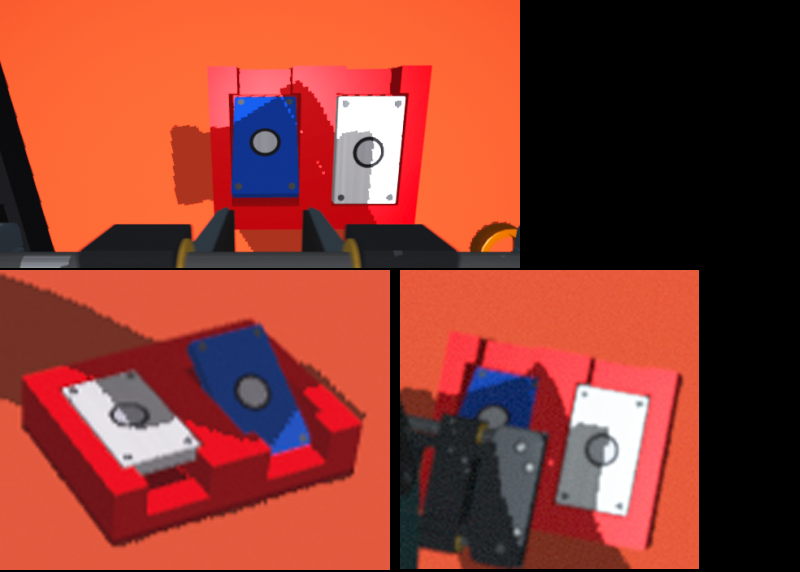

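Cover leans by itself: wrist view shows its raised face edge at mosaic (232,195)-(299,193), scene at (190,345)-(258,324).

```bash
python3 - <<'E'
import pickle
from h import *
np.set_printoptions(precision=1,suppress=True)
S=cam("scene");W=pickle.load(open("t3.pkl","rb"))[0]
w=lambda x,y:(x*640/520,y*330/268); s=lambda x,y:(x/3+325,(y-270)/3+160)
P=[]
for a,b in [((232,195),(258,324)),((299,194),(190,345))]:
    p,e=tri([(W,w(*a)),(S,s(*b))]);P.append(p);print(p,np.array(e),onz(W,w(*a),65))
for a,b in [((232,96),(308,442)),((299,95),(270,452))]:
    p,e=tri([(W,w(*a)),(S,s(*b))]);print("low",p,np.array(e))
m=(P[0]+P[1])/2; print(m)
u=np.array([np.cos(.17),-np.sin(.17)]); v=np.array([.169,.986])
c=np.array([566,212]); print("end along",(m[:2]-c)@u,"lat",(m[:2]-c)@v)
o=bot.observe()["tool_pos"]; print("tcp",(o[:2]-c)@u,(o[:2]-c)@v)
E
```

```text
[539.  243.9  60.5] [1.2 0.4] [540.7 243.7  65. ]
[530.8 191.5  58.8] [0.2 0.1] [532.4 191.7  65. ]
low [614.3 231.2  14.4] [4.9 1.8]
low [613.  182.5  28.3] [12.1  4.4]
[534.9 217.7  59.6]
end along -31.623405785423973 lat 0.3390829624056986
tcp -34.48596198577943 -0.5664861386324258
```

Request:
jog_arm(moves={"sx": [0, 0, 12, 14, 7], "sy": [0, 0, -0.8, 0, 0], "sz": [0, 0, 25, 30, 20], "rx": [0, 0, 0, 0, 0], "ry": [-0.175, -0.175, 0, 0, 0], "rz": [0, 0, 0, 0, 0]}, finger_gap=72)

```text
clock: 7.15
tool_pos: [536.6, 216.9, 61.5]
orientation: [-3.052, 0.268, 0.541]
ft_force: [0.4, -0.1, 0.9]
gripper_width: 72.2
finger_force: 0.0
```

Request:
jog_arm(moves={"sx": [0], "sy": [0], "sz": [0], "rx": [0], "ry": [0], "rz": [0]})

```text
clock: 7.28
tool_pos: [535.7, 216.9, 61.9]
orientation: [-3.053, 0.267, 0.544]
ft_force: [0.2, -0.4, -0.4]
gripper_width: 71.7
finger_force: 0.0
```

```bash
python3 - <<'E'
from h import *
o=bot.observe();Rm=R.from_rotvec(o["orientation"]).as_matrix()
u=np.array([np.cos(.17),-np.sin(.17)]); v=np.array([.169,.986]);c=np.array([566,212])
d=o["tool_pos"][:2]-c;print(d@u,d@v,o["tool_pos"][2],o["q"]);print(Rm.round(3))
E
```

```text
-30.69833942264972 -0.28822755327793104 61.89369282602049 [0.27491498 0.54181399 1.86510004 0.17146765 1.06133352 1.91184225]
[[ 0.924 -0.174 -0.34 ]
 [-0.163 -0.985  0.059]
 [-0.345  0.001 -0.939]]
```

Request:
jog_arm(moves={"sx": [3, 2, 0], "sy": [-0.4, 0, 0], "sz": [6, 5, 0], "rx": [0, 0, 0], "ry": [0, 0, 0], "rz": [0, 0, 0]})

```text
clock: 7.65
tool_pos: [537.5, 217.5, 51.3]
orientation: [-3.053, 0.266, 0.539]
ft_force: [0.8, -0.0, -0.1]
gripper_width: 71.7
finger_force: 0.0
```

Request:
jog_arm(moves={"sx": [0, 0, 0, 0], "sy": [0, 0, 0, 0], "sz": [0, 0, 0, 0], "rx": [0, 0, 0, 0], "ry": [0, 0, 0, 0], "rz": [0, 0, 0, 0]}, finger_gap=30)

```text
clock: 8.15
tool_pos: [537.5, 217.5, 51.2]
orientation: [-3.052, 0.267, 0.54]
ft_force: [-0.1, 0.2, 1.6]
gripper_width: 53.4
finger_force: 29.9
```

Request:
jog_arm(moves={"sx": [-2.7, -5.1, -6.9, -10, -10], "sy": [0, 0, 0, 0, 0], "sz": [-7.5, -14.1, -18.8, -28, -28], "rx": [0, 0, 0, 0, 0], "ry": [0, 0, 0, 0, 0], "rz": [0, 0, 0, 0, 0]})

```text
clock: 8.78
tool_pos: [538.1, 217.4, 155.9]
orientation: [-3.052, 0.266, 0.538]
ft_force: [0.3, -0.0, -1.2]
gripper_width: 53.8
finger_force: 29.9
```

```bash
python3 snap.py g1;python3 - <<'E'
import pickle
from h import *
im=pickle.load(open("g1.pkl","rb"))[1]
a=cv2.resize(im[:330],(520,268),interpolation=cv2.INTER_AREA)
s=bot.read_camera("scene")[100:260,300:480]
b=cv2.resize(s,None,fx=2,fy=2,interpolation=cv2.INTER_CUBIC)
M=np.zeros((600,520,3),np.uint8);M[:268,:520]=a;M[270:590,:360]=b
cv2.imwrite("pics/m6.png",M[:,:,::-1])
E
```

```text
8.775 [0.275 0.409 1.849 0.16  1.205 1.938] [538.1 217.4 155.9]
```

View pics/m6.png

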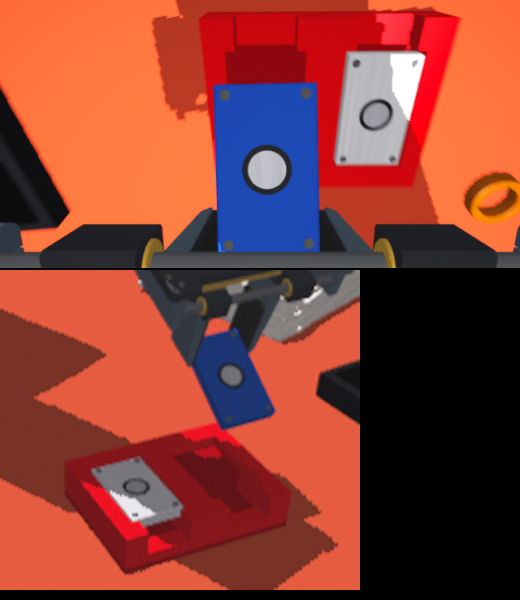

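```bash
cat > pnp.py <<'E'
import pickle
from h import *
np.set_printoptions(precision=3,suppress=True)
C,im=pickle.load(open("g1.pkl","rb"));K,W=C
w=lambda x,y:(x*640/520,y*330/268)
uv=np.array([w(*p) for p in [(215,86),(316,84),(320,250),(218,251),(267,170)]])
X=np.array([[45,27,12],[45,-27,12],[-45,-27,12],[-45,27,12],[0,0,12.]])
ok,r,t=cv2.solvePnP(X,uv,K,None)
e=cv2.projectPoints(X,r,t,K,None)[0][:,0]-uv
Tcc=np.eye(4);Tcc[:3,:3]=cv2.Rodrigues(r)[0];Tcc[:3,3]=t.ravel()
Ttc=np.array(bot.camera_info("wrist")["T_tool_cam"])@Tcc
Twc=np.linalg.inv(W)@Tcc
np.save("Ttc.npy",Ttc)
if __name__=="__main__":
    print(e.round(1).tolist());print("cover in tool\n",Ttc);print("in world\n",Twc,"tilt",np.arccos(Twc[2,2]))
E
python3 pnp.py
```

```text
[[0.6, 0.1], [-0.3, -0.4], [-1.8, 0.7], [1.4, 1.5], [0.2, -1.8]]
cover in tool
 [[ 0.973 -0.021  0.23  36.102]
 [-0.019 -1.    -0.013  0.708]
 [ 0.23   0.008 -0.973 16.564]
 [ 0.     0.     0.     1.   ]]
in world
 [[  0.826   0.151   0.543 565.769]
 [ -0.126   0.989  -0.083 211.839]
 [ -0.549   0.      0.836 127.953]
 [  0.      0.      0.      1.   ]] tilt 0.5815154396012445
```

```bash
cat > tgt.py <<'E'
import sys
from h import *
np.set_printoptions(precision=3,suppress=True)
hover=float(sys.argv[1]); o=bot.observe()
Rt=R.from_rotvec(o["orientation"]).as_matrix();p=o["tool_pos"]
Rtc=np.array([[np.cos(.23),0,np.sin(.23)],[0,-1,0],[np.sin(.23),0,-np.cos(.23)]]);tc=np.array([35.5,0.3,11])
Rg=R.from_euler("z",-.104).as_matrix()@Rtc.T
pg=np.array([604.3,-177.5,40+hover])-Rg@tc
print("goal",pg,R.from_matrix(Rg).as_rotvec())
print("rot in tool",R.from_matrix(Rt.T@Rg).as_rotvec(),"shift in goal axes",Rg.T@(pg-p),"in present axes",Rt.T@(pg-p),"world",pg-p, "cover now",p+Rt@tc,"q",o["q"])
E
python3 tgt.py 25
```

```text
goal [ 567.459 -173.353   67.617] [ 3.105 -0.162  0.359]
rot in tool [-0.007  0.575 -0.071] shift in goal axes [ 45.768 386.304 103.312] in present axes [119.61  380.798  51.821] world [  27.645 -391.288  -90.157] cover now [569.014 212.548 135.42 ] q [0.275 0.407 1.847 0.16  1.204 1.938]
```

Request:
jog_arm(moves={"sx": [0, 0, 0, 0, 5], "sy": [0, 0, 0, 0, 30], "sz": [0, 0, 0, 0, 1], "rx": [0, 0, 0, 0, 0], "ry": [0.144, 0.144, 0.144, 0.143, 0], "rz": [-0.018, -0.018, -0.018, -0.017, 0]})

```text
clock: 9.5
tool_pos: [538.0, 187.8, 153.4]
orientation: [3.11, -0.158, 0.354]
ft_force: [0.8, -0.1, -1.0]
gripper_width: 53.4
finger_force: 29.9
```

Request:
jog_arm(moves={"sx": [9, 9, 9, 9, 9], "sy": [50, 50, 50, 50, 50], "sz": [2, 2, 2, 2, 2], "rx": [0, 0, 0, 0, 0], "ry": [0, 0, 0, 0, 0], "rz": [0, 0, 0, 0, 0]})

```text
clock: 10.12
tool_pos: [559.4, -68.1, 152.9]
orientation: [3.11, -0.163, 0.353]
ft_force: [0.1, -0.7, 0.4]
gripper_width: 53.9
finger_force: 29.9
```

Request:
jog_arm(moves={"sx": [9, 7, 0, 0], "sy": [50, 40, 16, 0], "sz": [2, 2, 0, 0], "rx": [0, 0, 0, 0], "ry": [0, 0, 0, 0], "rz": [0, 0, 0, 0]})

```text
clock: 10.62
tool_pos: [564.6, -174.0, 151.8]
orientation: [3.11, -0.165, 0.352]
ft_force: [-0.3, -0.3, -1.3]
gripper_width: 53.7
finger_force: 29.9
```

```bash
python3 tgt.py 25
```

```text
goal [ 567.459 -173.353   67.617] [ 3.105 -0.162  0.359]
rot in tool [-0.004  0.005 -0.003] shift in goal axes [-16.471  -0.899  82.618] in present axes [-16.056  -0.506  82.703] world [  2.876   0.604 -84.197] cover now [ 601.405 -178.15   149.009] q [-0.367  0.217  2.105  0.109  0.607  1.227]
```

Request:
jog_arm(moves={"sx": [-6, -6, -4, 0, 0], "sy": [-0.5, 0, 0, 0, 0], "sz": [30, 30, 18, 5, 0], "rx": [0, 0, 0, 0, 0], "ry": [0, 0, 0, 0, 0], "rz": [0, 0, 0, 0, 0]})

```text
clock: 11.25
tool_pos: [568.5, -172.8, 67.9]
orientation: [3.11, -0.163, 0.353]
ft_force: [0.3, -0.5, -1.1]
gripper_width: 53.4
finger_force: 29.9
```

```bash
python3 tgt.py 25; python3 snap.py p1;python3 - <<'E'
import pickle
from h import *
im=pickle.load(open("p1.pkl","rb"))[1]
a=cv2.resize(im[:330],(520,268),interpolation=cv2.INTER_AREA)
s=bot.read_camera("scene")[220:345,160:310]
b=cv2.resize(s,None,fx=2.6,fy=2.6,interpolation=cv2.INTER_CUBIC)
t=bot.read_camera("top")[185:275,360:470]
c=cv2.resize(t,None,fx=3.5,fy=3.5,interpolation=cv2.INTER_CUBIC)
M=np.zeros((600,800,3),np.uint8);M[:268,:520]=a;M[270:595,:390]=b;M[270:585,400:785]=c
cv2.imwrite("pics/m7.png",M[:,:,::-1])
E
```

```text
goal [ 567.459 -173.353   67.617] [ 3.105 -0.162  0.359]
rot in tool [-0.004  0.004 -0.001] shift in goal axes [-0.969  0.687  0.051] in present axes [-0.968  0.688  0.052] world [-0.998 -0.587 -0.27 ] cover now [ 605.288 -176.897   65.11 ] q [-0.362  0.367  2.115  0.143  0.447  1.191]
11.25 [-0.362  0.367  2.115  0.143  0.447  1.191] [ 568.5 -172.8   67.9]
```

View pics/m7.png

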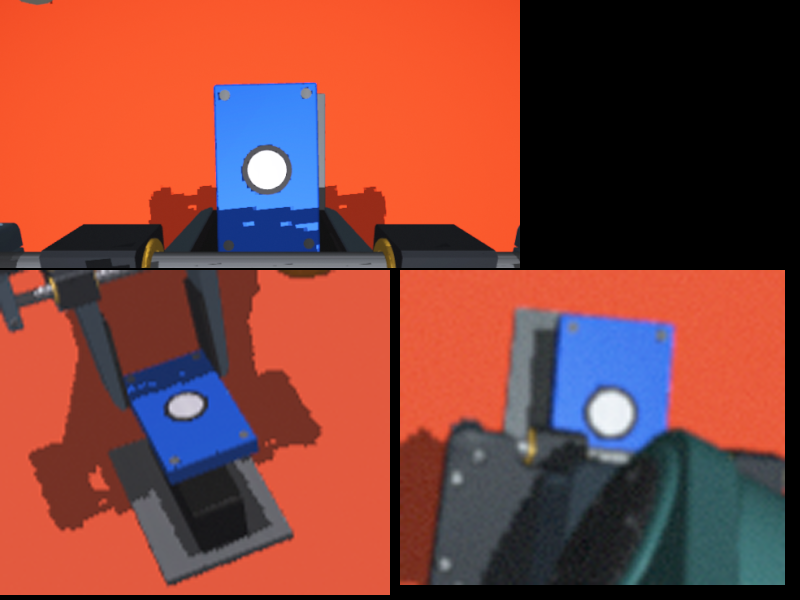

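```bash
python3 - <<'E'
import pickle
from h import *
np.set_printoptions(precision=1,suppress=True)
S=cam("scene");T=cam("top")
t=lambda x,y:((x-400)/3.5+360,(y-270)/3.5+185); s=lambda x,y:(x/2.6+160,(y-270)/2.6+220)
Q=[]
for a,b in [((558,313),(257,438)),((675,325),(174,472)),((610,412),(186,405))]:
    p,e=tri([(T,t(*a)),(S,s(*b))]);Q.append(p);print(p,np.array(e),onz(T,t(*a),77),onz(S,s(*b),77))
E
```

```text
[ 653.2 -154.5   77. ] [0.4 0.5] [ 653.5 -153.9   77. ] [ 652.8 -155.1   77. ]
[ 649.1 -207.3   76.4] [1.2 1.4] [ 648.2 -209.    77. ] [ 650.8 -205.9   77. ]
[ 606.5 -177.9   78.5] [0. 0.] [ 606.7 -178.2   77. ] [ 605.  -177.5   77. ]
```

Request:
jog_arm(moves={"sx": [-3.5, -2, -1, -0.3, 0], "sy": [0, 0, 0, 0, 0], "sz": [8, 6, 4, 1.5, 0], "rx": [0, 0, 0, 0, 0], "ry": [0, 0, 0, 0, 0], "rz": [0, 0, 0, 0, 0]})

```text
clock: 12.02
tool_pos: [565.8, -172.7, 46.8]
orientation: [3.11, -0.163, 0.352]
ft_force: [0.2, 0.2, -1.2]
gripper_width: 53.3
finger_force: 29.9
```

Request:
jog_arm(moves={"sx": [-0.3, -0.2, 0], "sy": [0, 0, 0], "sz": [1, 1, 0], "rx": [0, 0, 0], "ry": [0, 0, 0], "rz": [0, 0, 0]})

```text
clock: 12.4
tool_pos: [565.8, -172.6, 44.9]
orientation: [3.11, -0.163, 0.352]
ft_force: [-0.4, -0.3, -1.5]
gripper_width: 54.0
finger_force: 29.9
```

Request:
jog_arm(moves={"sx": [-0.2, 0], "sy": [0, 0], "sz": [1, 0], "rx": [0, 0], "ry": [0, 0], "rz": [0, 0]})

```text
clock: 12.65
tool_pos: [565.8, -172.6, 43.8]
orientation: [3.11, -0.163, 0.352]
ft_force: [0.1, -0.3, -1.5]
gripper_width: 53.2
finger_force: 29.9
```

Request:
jog_arm(moves={"sx": [-0.2, 0], "sy": [0, 0], "sz": [1, 0], "rx": [0, 0], "ry": [0, 0], "rz": [0, 0]})

```text
clock: 12.9
tool_pos: [565.8, -172.6, 42.8]
orientation: [3.11, -0.163, 0.352]
ft_force: [0.1, 1.2, -1.8]
gripper_width: 53.8
finger_force: 29.9
```

Request:
jog_arm(moves={"sx": [-0.2, 0], "sy": [0, 0], "sz": [0.8, 0], "rx": [0, 0], "ry": [0, 0], "rz": [0, 0]})

```text
clock: 13.15
tool_pos: [565.9, -172.7, 42.4]
orientation: [3.11, -0.163, 0.353]
ft_force: [-4.2, 1.0, 9.3]
gripper_width: 53.7
finger_force: 29.9
```

Request:
jog_arm(moves={"sx": [-0.2, 0], "sy": [0, 0], "sz": [0.8, 0], "rx": [0, 0], "ry": [0, 0], "rz": [0, 0]})

```text
clock: 13.4
tool_pos: [566.1, -172.7, 42.2]
orientation: [3.11, -0.163, 0.354]
ft_force: [-9.7, 2.7, 21.3]
gripper_width: 53.5
finger_force: 30.0
```

Request:
jog_arm(moves={"sx": [0.3, 0], "sy": [0, 0], "sz": [-1, 0], "rx": [0, 0], "ry": [0, 0], "rz": [0, 0]})

```text
clock: 13.65
tool_pos: [565.9, -172.7, 42.3]
orientation: [3.11, -0.163, 0.353]
ft_force: [-0.7, 0.3, 2.9]
gripper_width: 53.8
finger_force: 29.9
```

Request:
jog_arm(moves={"sx": [0, 0, 0, 0], "sy": [0, 0, 0, 0], "sz": [0, 0, 0, 0], "rx": [0, 0, 0, 0], "ry": [0, 0, 0, 0], "rz": [0, 0, 0, 0]}, finger_gap=75)

```text
clock: 14.15
tool_pos: [565.9, -172.6, 42.2]
orientation: [3.11, -0.163, 0.352]
ft_force: [0.0, -0.6, -0.6]
gripper_width: 75.3
finger_force: 0.0
```

```bash
python3 - <<'E'
from h import *
im=bot.read_camera("scene")[220:345,160:310]
cv2.imwrite("pics/m8.png",cv2.resize(im,None,fx=4,fy=4,interpolation=cv2.INTER_CUBIC)[:,:,::-1])
E
```

```text
(no output)
```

View pics/m8.png

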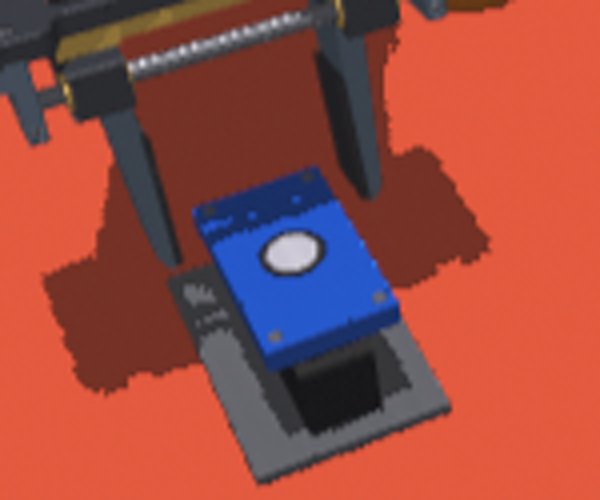

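Cover lies flat on the bar, centred; fingers clear on both sides. Retreat and check numerically.

Request:
jog_arm(moves={"sx": [0, 0, 0, 0, 0], "sy": [0, 0, 0, 0, 30], "sz": [-10, -25, -40, -40, -30], "rx": [0, 0, 0, 0, 0], "ry": [0, 0, 0, 0, 0], "rz": [0, 0, 0, 0, 0]})

```text
clock: 14.82
tool_pos: [530.3, -199.1, 185.7]
orientation: [3.11, -0.16, 0.354]
ft_force: [0.6, -0.9, -0.6]
gripper_width: 74.9
finger_force: 0.0
```

Request:
jog_arm(moves={"sx": [0, 0, 0, 0, 0], "sy": [50, 60, 60, 50, 0], "sz": [0, 0, 0, 0, 0], "rx": [0, 0, 0, 0, 0], "ry": [0, 0, 0, 0, 0], "rz": [0, 0, 0, 0, 0]})

```text
clock: 15.45
tool_pos: [506.9, -421.6, 183.1]
orientation: [3.109, -0.168, 0.353]
ft_force: [-0.4, 0.6, 0.1]
gripper_width: 75.1
finger_force: 0.0
```

```bash
python3 - <<'E'
from h import *
np.set_printoptions(precision=2,suppress=True)
for n in ("top","scene"):
    C=cam(n);im=bot.read_camera(n).astype(int)
    m=((im[:,:,2]>im[:,:,0]+30)&(im[:,:,2]>im[:,:,1]+15)).astype(np.uint8)
    k=max(cv2.findContours(m,cv2.RETR_EXTERNAL,cv2.CHAIN_APPROX_NONE)[0],key=cv2.contourArea)
    P=np.array([onz(C,q,52)[:2] for q in k[:,0]],np.float32)
    print(n,cv2.minAreaRect(P))
T=cam("top");im=bot.read_camera("top");old=cv2.imread("pics/top0.png")[:,:,::-1]
d=np.abs(im.astype(int)-old).sum(2)>120
for nm,(x0,x1,y0,y1) in dict(silver=(214,262,225,292),bottle=(305,345,110,158),tape=(292,334,310,352)).items(): print(nm,d[y0:y1,x0:x1].mean())
E
```

```text
top ((603.8242797851562, -176.73464965820312), (56.837303161621094, 93.42764282226562), 85.12178039550781)
scene ((608.77880859375, -180.0770721435547), (55.16786193847656, 99.10160827636719), 85.24988555908203)
silver 0.0
bottle 0.0
tape 0.0
```

```bash
python3 -c "
from station import bot
print(bot.close_job())"
```

```text
the job is handed in; nothing more can be done
None
```

The blue cover was tipped at the notch, leaned in its pocket by itself, and now lies flat, face up and centred to within about 5 mm on the rest. The top camera shows no change at the silver cover, bottle or tape; I handed the job in at about 15.5 s, and no verdict came back.

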